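# Line up the aligner's bench kit by height on the staging rail

## Robot

A 6-joint arm with a two-finger parallel gripper is mounted at the origin on a cart in front of the work surface, level with it; the furniture and walls round the work are solid. World frame = base frame: x ahead of the robot, y to its left, z up, the work surface at z = 0. Lengths are in mm, angles in degrees, forces in N, time in s.
With the tool pointing down it reaches from about 300 to 850 mm from the base axis. Payload 4.2 kg.
Tool frame: the origin (TCP) lies midway between the tips of the shut fingers; the grasp point (between the pads) lies 19 mm behind it (env.tcp_to_grasp is the distance from the TCP to the grasp point, in mm); z points along the fingers, x is the direction in which the jaws open and shut, and the axes are right-handed (so a half turn about z gives the same grasp; the last joint's range is limited). The gripper opens to 91 mm and grips with 3 to 60 N. Pads are 32 mm wide; open, the fingers measure 118 mm over their backs; the gripper's body (76 mm by 178 mm) begins 60 mm behind the grasp point.
Start: joints at [72.766, 18.312, 89.639, -0, 72.044, -1.146], TCP at [159.348, 552.496, 213.976] pointing down, gripper open.
Joint ranges: [-177.97, 177.97], [-48.28, 115.42], [12.27, 149.76], [-77.06, 257.06], [2.81, 150.46], [-146.56, 146.56]. Speed limits (degrees/s): [147.25, 147.25, 180, 180, 180, 180].

## Interface

Orientations are given as [roll, pitch, yaw] about the fixed x, y, z axes, in that order (R = Rz(yaw) Ry(pitch) Rx(roll)).
In Python, from workcell import env gives the robot as it stands.
- The arm moves only by the tool drive_tool, never from a script. Its argument "motion" is a list of rows, each a list of 2 entries, a list of its own where there are three numbers: the shift along the world's x, y, z in m, then the turn, a rotation vector about the world's x, y, z in rad. In form: [[[dx, dy, dz], [wx, wy, wz]], ...]. A call has exactly 10 rows; each row shifts and turns the commanded pose from where the row before left it; what a row does not reach is not made up. A row lasts 1/12 s, in which the tool goes at most 41.7 mm and 7.16 degrees, less where a joint would pass 70% of its speed; a pose out of reach is approached as far as the arm can. A call is refused whole if a number of a shift passes 0.0417 or a number of a turn 0.125, either way. A call with a gripper value outside its range is refused whole. "claw" is the opening, from 0 (shut) to 1 (fully open), set as the call begins (left out, the last holds). The fingers move at their own pace and stop on an object; "force" is the grip in N (left out, the last holds). Time passes only in rows, so rows that do not move let the fingers close, or fill a call up. It gives the time, the measured TCP pose, the force and the opening at its end, in the units of the state.
- env.state(): the state, without advancing time (a new reading comes with each control period).
- env.grab_frame(name): name is "scene" or "top" or "wrist"; returns the picture (480x640x3 uint8, red, green, blue); there is no depth.
- env.camera_params(name): a dict with "fov_y" (degrees; the focal length in pixels is half the picture's height over the tangent of half this angle, whatever the lens; pixels are square), "cx", "cy" (the principal point, pixels), "pose" (4x4, takes a point from camera to world coordinates). Camera axes: x right, y down, z forward; pixel columns grow to the right and rows downward; lengths in mm; the calibration is good to about 2 mm. The wrist camera is an equidistant fisheye: a pixel r from the principal point sees the ray r / f radians off the axis. A picture is of the moment at which its call begins: read the wrist's pose just before it. camera_params takes no time and is no camera call; for the wrist camera it gives the pose at the moment of the call.
- env.job_done(): hands the job in, once; it reports no verdict.
The state is a dict: "time_s": time; "qpos": joint angles; "qvel": joint speeds; "effort": joint torques, N m; "ee_pos": TCP position; "ee_rot": TCP orientation; "force": force on the tool from outside, world axes, zero at the start; "torque": the same for the moment, N m; "gripper_width": finger opening in mm.
Only numpy, scipy, OpenCV 4.12 (cv2) and the standard library are available. Lean on these libraries where they do the work, as an engineer would, in place of code of your own. Each camera call takes 0.05 s, during which the arm holds its last target.

## Task

Stand the objective canister, the dropper bottle with the pointed spout, the swab pot and the slide tube on the four ring marks of the rail in order of height, the shortest on the mark next to the round black stopper and the tallest on the mark next to the steel block, each upright and centred on its mark. The slide tube starts in a close-fitting sleeve: draw it straight up out of it when its turn comes. Knock nothing over, and leave the brown primer bottle (plain screw cap, no spout) and the timer where they are.

Things in the scene. Friction and masses are not known exactly. Their poses are not given: they have to be found in the camera images.
- rail: Staging rail, fixed: flat plain grey plate 60 x 350 mm, 8 mm thick, lying on the worktop, with four thin dark ring marks 46 mm in diameter in a row along it. Origin: centre of its underside; its y axis runs along its length, x across, z up. The ring marks are centred at y = -105, -35, +35 and +105 mm (x = 0) in this frame; its top is at z = 8 mm. An end piece sits at each end, at y = +155 and -155 mm; which piece is at which end varies.
- stopper: Round black stopper, 28 mm in diameter, 14 mm high with a narrower knob on top, fixed on one end of the rail. Origin: centre of its underside. The ring marks lie 50, 120, 190 and 260 mm from it along the rail.
- end_block: Plain steel block, 40 x 20 x 14 mm high, fixed on the other end of the rail. Origin: centre of its underside. Behind the rail, from x = 0.69 m, stands a lamp supply 0.19 m high.
- objective_can: Black screw canister of a microscope objective, 57 mm high, 37 mm in diameter (35 mm in the lower 30 mm), the shortest of the four. Origin: centre of its underside; z up along its axis. About 0.11 kg; grip the barrel.
- drop_bottle: Brown dropper bottle with a long pointed black spout, 76 mm high to the tip; body 32 mm in diameter and 48 mm high, spout above it. The second shortest. Origin: centre of its underside; z up along its axis. About 0.05 kg; grip the body.
- swab_pot: Clear open pot, 34 mm in diameter and 50 mm high, with white cotton swabs standing fixed in it to 92 mm: 92 mm high in all, the second tallest. Origin: centre of its underside; z up along its axis. About 0.06 kg; grip the wall of the pot from outside.
- slide_tube: Slim dark tube with a grey upper part (its cap, which does not come off), 109 mm high, 24 mm in diameter up to 66 mm, 21.6 mm above that; the tallest. It stands upright in the sleeve at the start, its underside 6 mm above the worktop; from 44 mm up from its underside it stands out of the sleeve. Origin: centre of its underside; z up along its axis. About 0.06 kg; grip the part above the sleeve.
- sleeve: Grey plastic sleeve, fixed to the worktop: foot 54 mm in diameter and 6 mm high, upright tube 37 mm in outer diameter up to 50 mm above the worktop, bore about 27 mm, floor at 6 mm. The slide tube stands in it with about 1 mm of play all round and lifts straight out. Origin: centre of its underside.
- primer_bottle: Bystander, loose: brown bottle with a broad black screw cap and no spout, 64 mm high, 37 mm in diameter, at the left of the row of things. Origin: centre of its underside; z up along its axis. Left of and behind it stands a tall machine with eyepieces, 0.5 m high, reaching forward to about x = 0.3 m at y = 0.25 to 0.5 m: go round it.
- timer: Bystander, loose: small pale grey timer with three buttons, 46 x 52 x 19 mm, lying flat near the right edge. Origin: centre of its underside.
Things that resemble listed ones, but are neither listed nor needed, are in the scene too. What is shaped like the drop_bottle but yellow is not meant. What is shaped like the objective_can but orange is not meant.

How it is judged (in metres and radians):
At the end, for the whole second after the job is handed in: From the round stopper towards the steel block the ring marks carry the objective canister, dropper bottle, swab pot and slide tube, each standing on the rail's plate within 12 mm of its mark across and along the rail, upright within 0.1 rad, released and at rest (horizontal distance between objective_can and stopper between 0.038 and 0.062 m and x of objective_can in the frame of rail between -0.012 and 0.012 m and z of objective_can in the frame of rail between 0.004 and 0.014 m and angle between each of objective_can, drop_bottle, swab_pot, slide_tube's own z axis and vertical below 0.1 rad and linear speed of each of objective_can, drop_bottle, swab_pot, slide_tube below 0.02 m/s and contact force between each of objective_can, drop_bottle, swab_pot, slide_tube and the fingers below 0.1 N and horizontal distance between drop_bottle and stopper between 0.108 and 0.132 m and x of drop_bottle in the frame of rail between -0.012 and 0.012 m and z of drop_bottle in the frame of rail between 0.004 and 0.014 m and horizontal distance between swab_pot and stopper between 0.178 and 0.202 m and x of swab_pot in the frame of rail between -0.012 and 0.012 m and z of swab_pot in the frame of rail between 0.004 and 0.014 m and horizontal distance between slide_tube and stopper between 0.248 and 0.272 m and x of slide_tube in the frame of rail between -0.012 and 0.012 m and z of slide_tube in the frame of rail between 0.004 and 0.014 m); the robot touches nothing.
It fails at once if one of the four things or the primer bottle is knocked over (angle between any of objective_can, drop_bottle, swab_pot, slide_tube, primer_bottle's own z axis and vertical above 1 rad).
It fails at once if the primer bottle is shifted by more than 30 mm (distance of primer_bottle from where it was at the start of the episode above 0.03 m).
It fails at once if the timer is shifted by more than 30 mm (distance of timer from where it was at the start of the episode above 0.03 m).
It also fails if it takes over 115 s, if anything falls off the work surface, if the arm or the gripper's body presses on something with over 40 N, if the wrist force passes 120 N, or if a joint passes its speed limit or range.

## Working session

There is one attempt and no reset: what is moved stays moved. The work goes in short steps, Python scripts to look and compute and a tool call to move; the robot and the scene stay as the last step left them, time stands still between calls to the robot, and variables do not carry over. Pictures are saved under pics/ and viewed, and the job is handed in when it is done.

Besides the shell and the picture viewer there is one more tool, called after "Call:" by a JSON object that holds its "fn" and its "kwargs". drive_tool: Moves the arm, as the interface text tells. Its arguments: {"type":"object","properties":{"motion":{"type":"array","items":{"type":"array"}},"claw":{"type":"number"},"force":{"type":"number"}},"required":["motion"]}

```bash
mkdir -p pics; ls; python3 - <<'E'
from workcell import env
import cv2,numpy as np
print(env.state())
for n in ["scene","top","wrist"]:
    p=env.camera_params(n); print(n,p['fov_y'],p['cx'],p['cy'],np.round(p['pose'],3).tolist())
    cv2.imwrite(f"pics/{n}0.png",env.grab_frame(n)[:,:,::-1])
E
```

```text
pics
{'time_s': 0.0, 'qpos': array([ 7.27653033e+01,  1.83512096e+01,  8.97074026e+01,  1.33310791e-03,
        7.20424088e+01, -1.14620514e+00]), 'qvel': array([-0.02222737, -0.02727864,  0.0240372 ,  0.01473381,  0.03695715,
        0.04347429]), 'effort': array([ 1.38530289e-03, -4.12476289e+01, -2.31965178e+01,  7.27747497e-02,
        4.56528284e-02, -1.47211172e-04]), 'ee_pos': array([159.18965026, 551.99724606, 213.11784598]), 'ee_rot': array([-1.79996712e+02,  1.00975372e-01,  7.39110993e+01]), 'force': array([-0.79372448, -0.8065586 , -0.02761086]), 'torque': array([-0.01866168,  0.04675998, -0.01336556]), 'gripper_width': 91.69857701391771}
scene 52.473861037201196 322.6428615998316 241.5580970987194 [[-0.901, -0.19, 0.391, 139.934], [-0.435, 0.399, -0.807, 548.869], [-0.003, -0.897, -0.442, 481.329], [0.0, 0.0, 0.0, 1.0]]
top 50.7998830074549 313.8653698469877 245.729833542095 [[0.008, -0.983, 0.185, 349.857], [-1.0, -0.002, 0.029, -215.593], [-0.028, -0.185, -0.982, 871.548], [0.0, 0.0, 0.0, 1.0]]
wrist 65.70646984690485 328.32076558461324 236.7966141960518 [[0.277, 0.918, 0.284, 79.295], [0.961, -0.264, -0.084, 576.592], [-0.002, 0.296, -0.955, 384.068], [0.0, 0.0, 0.0, 1.0]]
```

View pics/scene0.png

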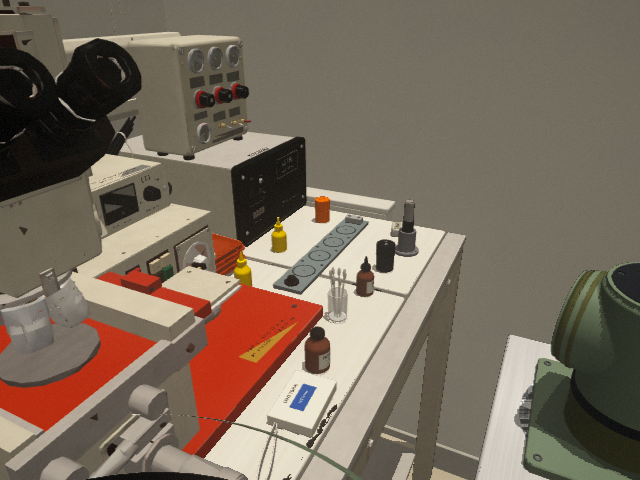

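View pics/top0.png

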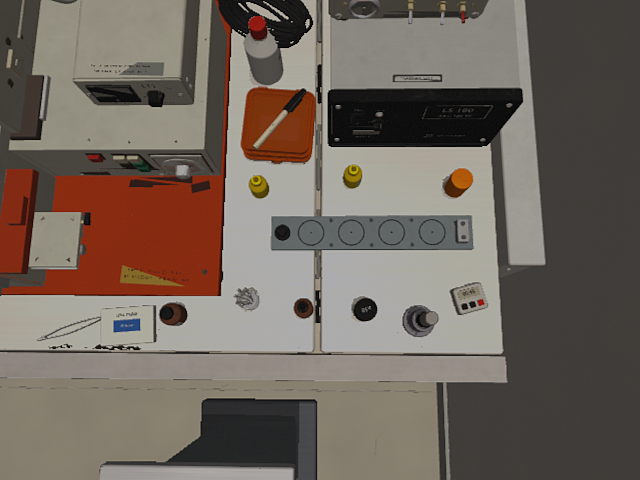

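View pics/wrist0.png

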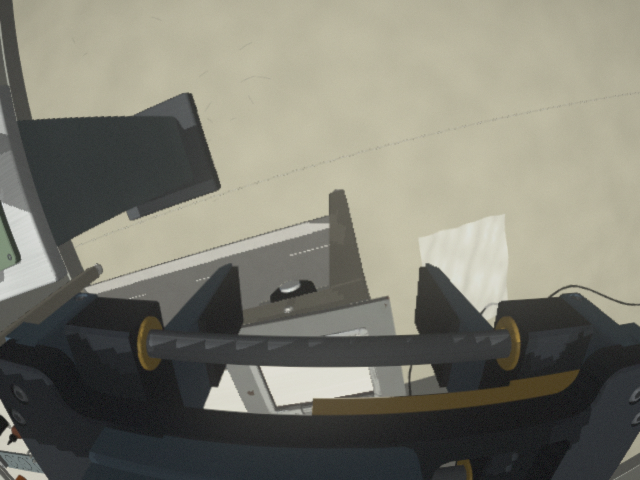

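```bash
python3 - <<'E'
import cv2
a=cv2.imread("pics/top0.png")
cv2.imwrite("pics/t1.png",cv2.resize(a[205:345,220:500],None,fx=2.8,fy=2.8,interpolation=cv2.INTER_CUBIC))
a=cv2.imread("pics/scene0.png")
cv2.imwrite("pics/s1.png",cv2.resize(a[190:380,265:465],None,fx=3.1,fy=3.1,interpolation=cv2.INTER_CUBIC))
E
```

```text
(no output)
```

View pics/t1.png

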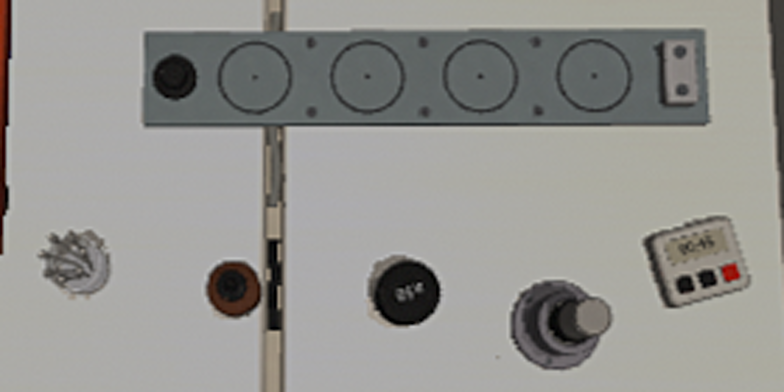

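View pics/s1.png

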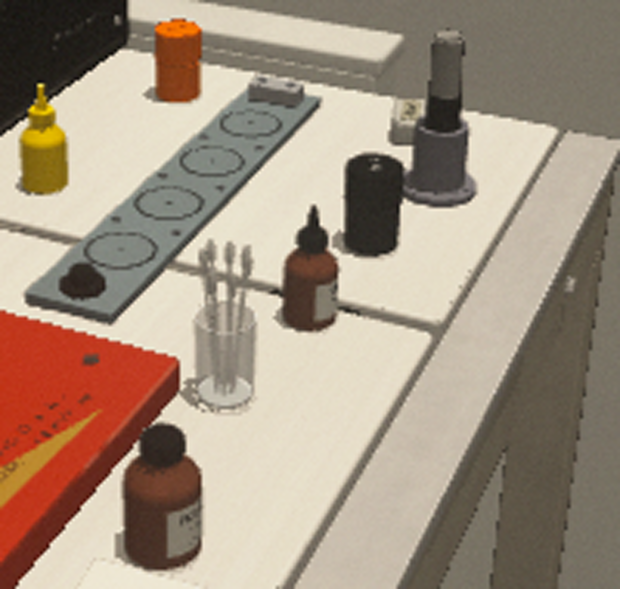

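```bash
cat > h.py <<'E'
import numpy as np,cv2
from workcell import env
def pt(name,u,v,z,p=None):
    p=p or env.camera_params(name); f=240/np.tan(np.radians(p['fov_y']/2))
    a,b=(u-p['cx'])/f,(v-p['cy'])/f
    if name=='wrist':
        r=np.hypot(a,b); s=np.sin(r)/max(r,1e-9); d=np.array([a*s,b*s,np.cos(r)])
    else: d=np.array([a,b,1.])
    d=p['pose'][:3,:3]@d; o=p['pose'][:3,3]; return np.round(o+d*(z-o[2])/d[2],1)
def proj(name,P,p=None):
    p=p or env.camera_params(name); f=240/np.tan(np.radians(p['fov_y']/2))
    c=p['pose'][:3,:3].T@(np.array(P,float)-p['pose'][:3,3])
    if name=='wrist':
        r=np.hypot(c[0],c[1]); k=np.arctan2(r,c[2])/max(r,1e-9); return np.round([p['cx']+f*c[0]*k,p['cy']+f*c[1]*k],1)
    return np.round([p['cx']+f*c[0]/c[2],p['cy']+f*c[1]/c[2]],1)
E
python3 - <<'E'
from h import *
def T(n,u,v,z): print(n,pt('top',220+u/2.8,205+v/2.8,z))
def S(n,u,v,z): print('  S',n,pt('scene',265+u/3.1,190+v/3.1,z))
for i,(u,v) in enumerate([(255,76.5),(367.5,76.5),(481,76),(594.5,75.5)]): T('ring%d'%i,u,v,8)
for i,(u,v) in enumerate([(121,249),(169,203),(212,160),(251,123)]): S('ring%d'%i,u,v,8)
T('stop',174.5,77,20);T('block',681,72,22)
T('can',406,292,57);S('can',374,163,57);S('canbase',371,240,0)
T('drop tip',233,285,65);T('dropbody',235,289,30);S('tip',313,208,76);S('base',310,318,0)
S('potbase',223,389,0);S('potrim',225,317,50);T('potbase rim?',86,268,25)
T('sleeve foot',556,325,5);T('tube',593,315,115);S('tube',449,38,115);S('foot',440,186,6);S('sleeve top',441,131,50)
T('timer',700,262,19)
S('primer',162,548,0)
E
```

```text
ring0 [ 536.4 -185.4    8. ]
ring1 [ 536.5 -255.5    8. ]
ring2 [ 537. -326.    8.]
ring3 [ 537.4 -396.1    8. ]
  S ring0 [ 536.1 -184.4    8. ]
  S ring1 [ 536.  -253.4    8. ]
  S ring2 [ 537.2 -325.     8. ]
  S ring3 [ 536.9 -394.2    8. ]
stop [ 533.4 -136.2   20. ]
block [ 536.6 -445.7   22. ]
can [ 400.2 -274.4   57. ]
  S can [ 401.8 -274.7   57. ]
  S canbase [ 401.4 -277.3    0. ]
drop tip [ 403.1 -176.    65. ]
dropbody [ 403.  -175.5   30. ]
  S tip [ 402.3 -168.    76. ]
  S base [ 402.7 -171.8    0. ]
  S potbase [419.4 -82.9   0. ]
  S potrim [416.7 -78.3  50. ]
potbase rim? [415.3 -85.8  25. ]
sleeve foot [ 384.2 -368.2    5. ]
tube [ 385.1 -368.4  115. ]
  S tube [ 382.5 -358.5  115. ]
  S foot [ 380.5 -359.3    6. ]
  S sleeve top [ 381.5 -353.6   50. ]
timer [ 421.4 -452.3   19. ]
  S primer [391.9  48.3   0. ]
```

Call:
{"fn": "drive_tool", "kwargs": {"motion": [[[0.001,-0.035,0],[0,0,0.035]],[[0.002,-0.036,0],[0,0,0.035]],[[0.002,-0.036,0],[0,0,0.035]],[[0.002,-0.036,0],[0,0,0.035]],[[0.002,-0.036,0],[0,0,0.035]],[[0.002,-0.036,0],[0,0,0.035]],[[0.003,-0.036,0],[0,0,0.035]],[[0.004,-0.034,0],[0,0,0.035]],[[0.015,-0.03,0],[0,0,0]],[[0.025,-0.03,0],[0,0,0]]], "claw": 1}}

```text
time_s: 0.98
ee_pos: [215.8, 205.6, 213.9]
ee_rot: [-180.0, -0.0, 90.1]
force: [1.6, 0.0, -0.2]
gripper_width: 91.4
```

Call:
{"fn": "drive_tool", "kwargs": {"motion": [[[0.02,-0.028,0],[0,0,0]],[[0.02,-0.028,0],[0,0,0]],[[0.02,-0.028,0],[0,0,-0.1]],[[0.02,-0.028,0],[0,0,-0.12]],[[0.02,-0.028,0],[0,0,-0.12]],[[0.02,-0.028,0],[0,0,-0.12]],[[0.02,-0.03,0],[0,0,-0.12]],[[0.02,-0.03,0],[0,0,-0.12]],[[0.02,-0.03,0],[0,0,-0.12]],[[0.02,-0.03,0],[0,0,-0.12]]]}}

```text
time_s: 1.82
ee_pos: [417.8, -82.3, 213.8]
ee_rot: [-180.0, -0.0, 35.7]
force: [1.6, 1.0, 0.4]
gripper_width: 91.2
```

Call:
{"fn": "drive_tool", "kwargs": {"motion": [[[0,0,0],[0,0,-0.12]],[[0,0,0],[0,0,-0.12]],[[0,0,0],[0,0,-0.12]],[[0,0,0],[0,0,-0.12]],[[0,0,0],[0,0,-0.12]],[[0,0,0],[0,0,-0.02]],[[0,0,0],[0,0,0]],[[0,0,0],[0,0,0]],[[0,0,0],[0,0,0]],[[0,0,0],[0,0,0]]]}}

```text
time_s: 2.65
ee_pos: [417.3, -80.5, 214.0]
ee_rot: [180.0, -0.0, 0.6]
force: [0.6, 0.6, -1.7]
gripper_width: 91.1
```

```bash
python3 - <<'E'
from h import *
s=env.state();print(s['time_s'],s['ee_pos'],s['ee_rot'])
cv2.imwrite("pics/w1.png",env.grab_frame("wrist")[:,:,::-1])
for P in [(418,-82,0),(418,-82,50),(403,-174,0),(403,-174,76),(401,-275,57),(536,-185,8)]: print(P,proj('wrist',P))
E
```

```text
2.65 [417.3160719  -80.47380496 213.96292398] [ 1.79997995e+02 -3.12598184e-03  6.44206680e-01]
(418, -82, 0) [328.  207.3]
(418, -82, 50) [328.  219.1]
(403, -174, 0) [314.  286.3]
(403, -174, 76) [311.2 319.6]
(401, -275, 57) [311.1 387.2]
(536, -185, 8) [428.8 297.7]
```

View pics/w1.png

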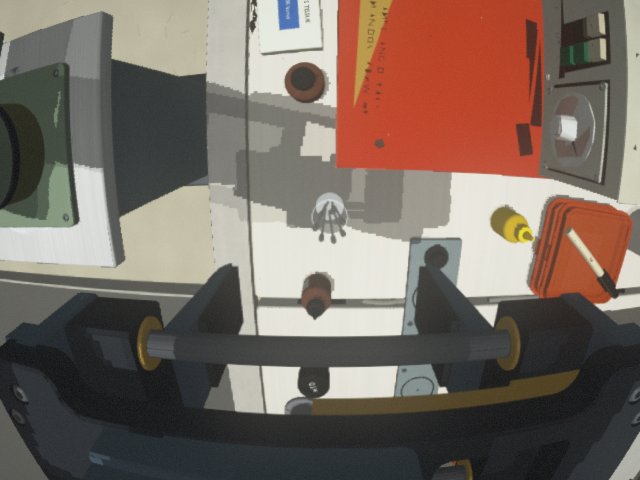

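```bash
python3 - <<'E'
import cv2
a=cv2.imread("pics/w1.png")
cv2.imwrite("pics/w1c.png",cv2.resize(a[180:400,260:400],None,fx=3.6,fy=2.7,interpolation=cv2.INTER_CUBIC))
cv2.imwrite("pics/w1d.png",cv2.resize(a[180:260,290:370],None,fx=7,fy=7,interpolation=cv2.INTER_CUBIC))
E
```

```text
(no output)
```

View pics/w1d.png

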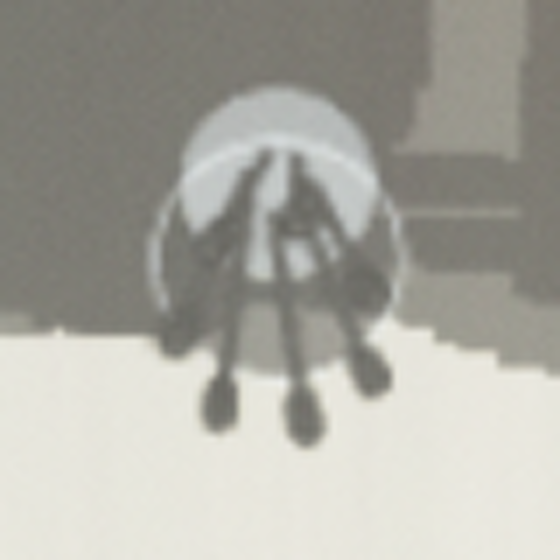

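```bash
python3 - <<'E'
from h import *
print(pt('wrist',330.1,206.6,2),pt('wrist',329.7,216.4,50))
E
```

```text
[420.2 -80.8   2. ] [419.6 -79.4  50. ]
```

Call:
{"fn": "drive_tool", "kwargs": {"motion": [[[0.001,-0.001,-0.03],[0,0,-0.005]],[[0.001,0,-0.036],[0,0,-0.005]],[[0,0,-0.036],[0,0,0]],[[0,0,-0.03],[0,0,0]],[[0,0,-0.025],[0,0,0]],[[0,0,-0.02],[0,0,0]],[[0,0,-0.012],[0,0,0]],[[0,0,-0.003],[0,0,0]],[[0,0,0],[0,0,0]],[[0,0,0],[0,0,0]]]}}

```text
time_s: 3.53
ee_pos: [420.0, -81.6, 22.5]
ee_rot: [180.0, -0.1, 0.0]
force: [0.2, 0.3, -0.4]
gripper_width: 91.0
```

Call:
{"fn": "drive_tool", "kwargs": {"motion": [[[0,0,0],[0,0,0]],[[0,0,0],[0,0,0]],[[0,0,0],[0,0,0]],[[0,0,0],[0,0,0]],[[0,0,0],[0,0,0]],[[0,0,0],[0,0,0]],[[0,0,0],[0,0,0]],[[0,0,0],[0,0,0]],[[0,0,0],[0,0,0]],[[0,0,0],[0,0,0]]], "claw": 0.2, "force": 12}}

```text
time_s: 4.37
ee_pos: [419.3, -81.5, 21.9]
ee_rot: [-180.0, 0.0, 0.0]
force: [-0.4, 0.4, -0.5]
gripper_width: 33.0
```

Call:
{"fn": "drive_tool", "kwargs": {"motion": [[[0,0,0.02],[0,0,0]],[[0,0,0.035],[0,0,0]],[[0.005,-0.01,0.035],[0,0,0]],[[0.015,-0.03,0.02],[0,0,0]],[[0.017,-0.036,0],[0,0,0]],[[0.017,-0.036,0],[0,0,0]],[[0.017,-0.036,0],[0,0,0]],[[0.017,-0.036,0],[0,0,0]],[[0.017,-0.034,0],[0,0,0]],[[0.0125,-0.026,0],[0,0,0]]]}}

```text
time_s: 5.2
ee_pos: [537.8, -328.4, 131.5]
ee_rot: [180.0, -0.0, -0.1]
force: [-0.0, 0.9, -0.5]
gripper_width: 33.1
```

Call:
{"fn": "drive_tool", "kwargs": {"motion": [[[0,0,0],[0,0,0]],[[0,0,-0.02],[0,0,0]],[[0,0,-0.025],[0,0,0]],[[0,0,-0.025],[0,0,0]],[[0,0,-0.015],[0,0,0]],[[0,0,-0.005],[0,0,0]],[[0,0,0],[0,0,0]],[[0,0,0],[0,0,0]],[[0,0,0],[0,0,0]],[[0,0,0],[0,0,0]]]}}

```text
time_s: 6.03
ee_pos: [537.7, -325.9, 43.5]
ee_rot: [179.9, -0.1, 0.0]
force: [0.1, 0.8, 0.1]
gripper_width: 32.9
```

```bash
python3 - <<'E'
from h import *
s=env.state();print(s['time_s'],s['ee_pos'],s['ee_rot'],s['gripper_width'])
cv2.imwrite("pics/w2.png",env.grab_frame("wrist")[:,:,::-1])
a=env.grab_frame("top")[:,:,::-1];cv2.imwrite("pics/t2.png",cv2.resize(a[205:345,220:500],None,fx=2.8,fy=2.8,interpolation=cv2.INTER_CUBIC))
E
```

```text
6.0333 [ 537.65437601 -325.92248816   43.47792304] [ 1.79917382e+02 -1.37143851e-01  4.74511975e-03] 32.88983467486105
```

View pics/w2.png

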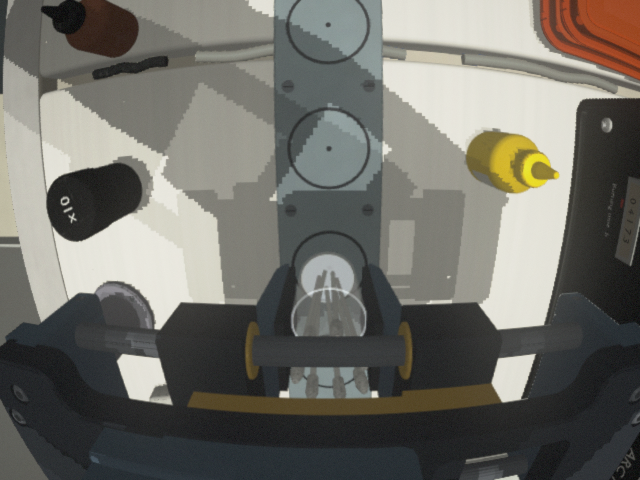

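View pics/t2.png

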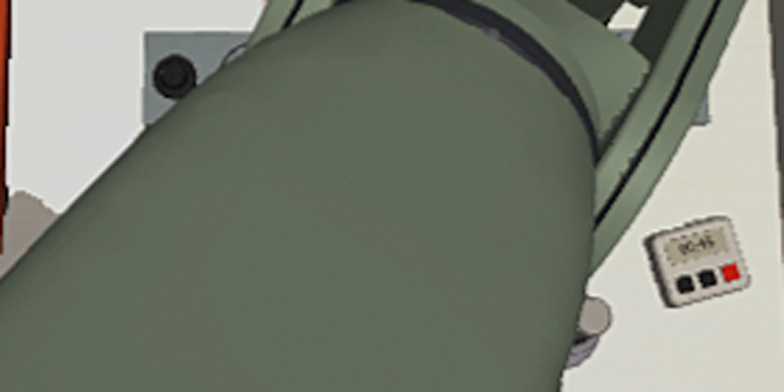

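```bash
python3 - <<'E'
from h import *
print(pt('wrist',328.5,148.5,8),pt('wrist',328,25,8))
print(proj('wrist',(537,-325.5,8)),pt('wrist',328,274,21),proj('wrist',(537.5,-325.9,21.5)))
a=cv2.imread("pics/w2.png");cv2.imwrite("pics/w2c.png",cv2.resize(a[220:410,230:430],None,fx=3.5,fy=3.1,interpolation=cv2.INTER_CUBIC))
E
```

```text
[ 538.5 -253.7    8. ] [ 538.3 -183.9    8. ]
[326.  270.1] [ 538.2 -322.5   21. ] [326.8 279.9]
```

View pics/w2c.png

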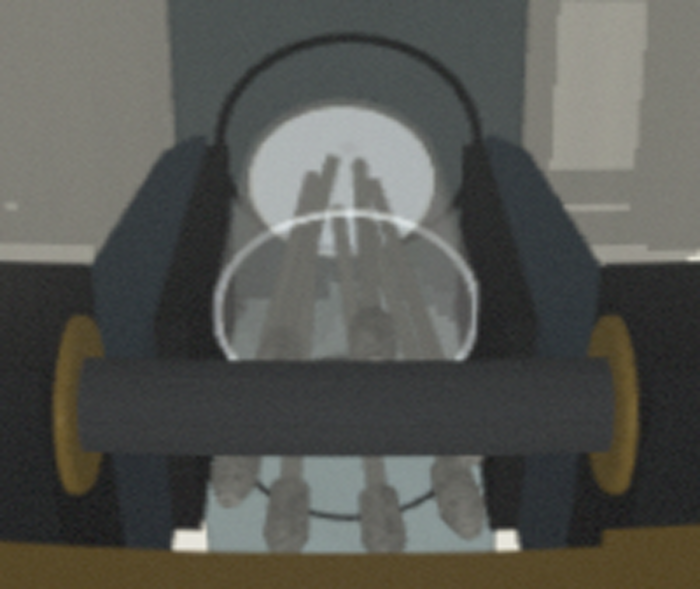

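Call:
{"fn": "drive_tool", "kwargs": {"motion": [[[0,0,-0.006],[0,0,0]],[[0,0,-0.005],[0,0,0]],[[0,0,-0.002],[0,0,0]],[[0,0,0],[0,0,0]],[[0,0,0],[0,0,0]],[[0,0,0],[0,0,0]],[[0,0,0],[0,0,0]],[[0,0,0],[0,0,0]],[[0,0,0],[0,0,0]],[[0,0,0],[0,0,0]]]}}

```text
time_s: 6.97
ee_pos: [536.3, -325.5, 29.4]
ee_rot: [-180.0, 0.1, 0.0]
force: [-3.2, 0.5, 5.5]
gripper_width: 32.5
```

Call:
{"fn": "drive_tool", "kwargs": {"motion": [[[0,0,0],[0,0,0]],[[0,0,0],[0,0,0]],[[0,0,0],[0,0,0]],[[0,0,0],[0,0,0]],[[0,0,0],[0,0,0]],[[0,0,0],[0,0,0]],[[0,0,0],[0,0,0]],[[0,0,0],[0,0,0]],[[0,0,0],[0,0,0]],[[0,0,0],[0,0,0]]], "claw": 0.75}}

```text
time_s: 7.8
ee_pos: [536.9, -325.5, 29.0]
ee_rot: [180.0, -0.0, 0.0]
force: [0.3, -0.5, 0.2]
gripper_width: 68.0
```

Call:
{"fn": "drive_tool", "kwargs": {"motion": [[[0,0,0.01],[0,0,0]],[[0,0,0.02],[0,0,0]],[[0,0,0.035],[0,0,0]],[[0,0,0.04],[0,0,0]],[[0,0,0.04],[0,0,0]],[[-0.02,0.005,0.03],[0,0,0]],[[-0.036,0.015,0],[0,0,0]],[[-0.036,0.015,0],[0,0,0]],[[-0.03,0.01,0],[0,0,0]],[[-0.014,0.006,0],[0,0,0]]], "claw": 1}}

```text
time_s: 8.63
ee_pos: [397.1, -272.8, 205.0]
ee_rot: [-180.0, 0.1, -0.0]
force: [-0.6, -0.1, -0.9]
gripper_width: 91.2
```

Call:
{"fn": "drive_tool", "kwargs": {"motion": [[[0,0,0],[0,0,0]],[[0,0,0],[0,0,0]],[[0,0,0],[0,0,0]],[[0,0,0],[0,0,0]],[[0,0,0],[0,0,0]],[[0,0,0],[0,0,0]],[[0,0,0],[0,0,0]],[[0,0,0],[0,0,0]],[[0,0,0],[0,0,0]],[[0,0,0],[0,0,0]]]}}

```text
time_s: 9.47
ee_pos: [400.9, -274.5, 203.9]
ee_rot: [-180.0, 0.0, 0.0]
force: [-0.4, -0.2, 0.1]
gripper_width: 91.2
```

```bash
python3 - <<'E'
from h import *
s=env.state();print(s['time_s'],s['ee_pos'],s['ee_rot'],s['gripper_width'])
a=env.grab_frame("wrist")[:,:,::-1];cv2.imwrite("pics/w3.png",a)
for P in [(401,-275,0),(401,-275,57)]: print(P,proj('wrist',P))
cv2.imwrite("pics/w3c.png",cv2.resize(a[140:340,240:460],None,fx=3.5,fy=3,interpolation=cv2.INTER_CUBIC))
E
```

```text
9.4667 [ 400.91832237 -274.51596173  203.89466111] [-1.79995432e+02  2.22257413e-03  5.90606648e-03] 91.19028162868972
(401, -275, 0) [327.5 208.4]
(401, -275, 57) [327.4 222.8]
```

View pics/w3.png

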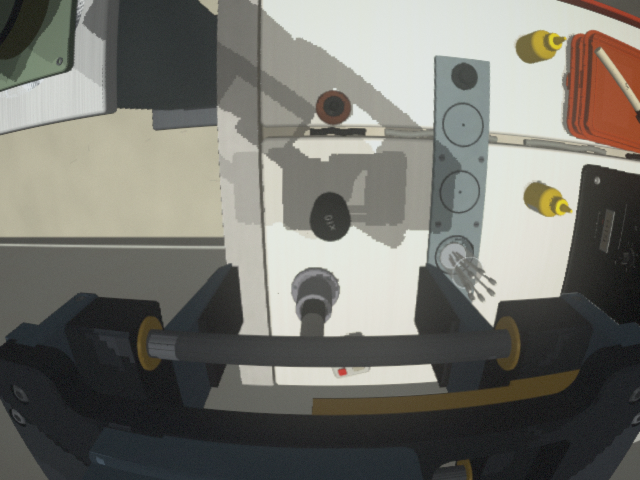

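View pics/w3c.png

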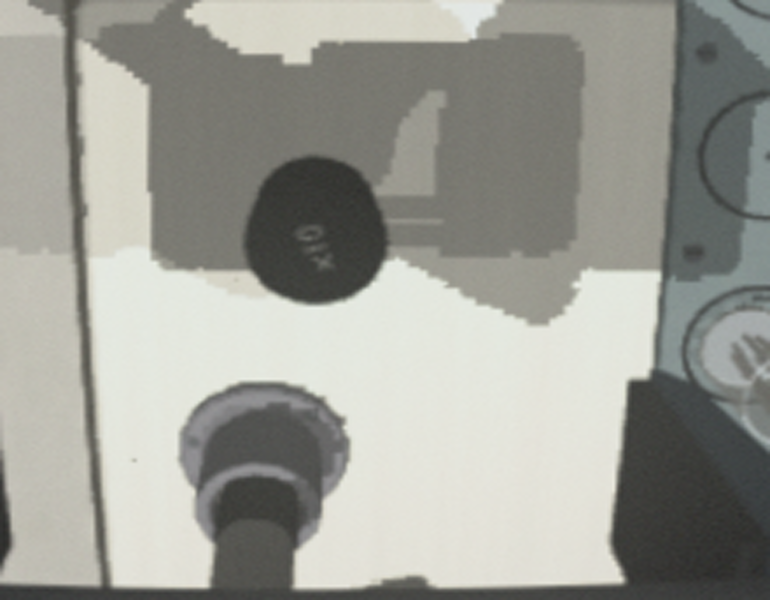

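```bash
python3 - <<'E'
from h import *
print(pt('wrist',330.3,220.5,57),pt('wrist',330.3,241,57),pt('wrist',330.3,191.7,2))
print('foot edges',pt('wrist',240+180/3.5,140+445/3,6),pt('wrist',240+348/3.5,140+445/3,6),pt('wrist',240+265/3.5,140+382/3,6))
print('sleeve top',pt('wrist',240+195/3.5,140+500/3,50),pt('wrist',240+322/3.5,140+500/3,50),pt('wrist',240+257/3.5,140+463/3,50))
print('drop',pt('wrist',332.5,105,30),'rings',pt('wrist',463.5,123.5,8),pt('wrist',460,191,8))
E
```

```text
[ 403.6 -272.9   57. ] [ 403.6 -292.    57. ] [ 403.8 -257.1    2. ]
foot edges [ 361.3 -363.     6. ] [ 414.  -362.8    6. ] [ 388.3 -338.     6. ]
sleeve top [ 369.6 -362.4   50. ] [ 405.4 -362.2   50. ] [ 387.4 -348.6   50. ]
drop [ 405.7 -170.8   30. ] rings [ 539.  -182.9    8. ] [ 539.2 -253.2    8. ]
```

Call:
{"fn": "drive_tool", "kwargs": {"motion": [[[0.001,0.0,-0.03],[0,0,0]],[[0,0,-0.036],[0,0,0]],[[0,0,-0.036],[0,0,0]],[[0,0,-0.03],[0,0,0]],[[0,0,-0.025],[0,0,0]],[[0,0,-0.015],[0,0,0]],[[0,0,-0.008],[0,0,0]],[[0,0,-0.002],[0,0,0]],[[0,0,0],[0,0,0]],[[0,0,0],[0,0,0]]]}}

```text
time_s: 10.35
ee_pos: [402.7, -275.1, 23.0]
ee_rot: [179.9, -0.1, -0.0]
force: [1.2, 1.2, 0.0]
gripper_width: 91.4
```

Call:
{"fn": "drive_tool", "kwargs": {"motion": [[[0,0,0],[0,0,0]],[[0,0,0],[0,0,0]],[[0,0,0],[0,0,0]],[[0,0,0],[0,0,0]],[[0,0,0],[0,0,0]],[[0,0,0],[0,0,0]],[[0,0,0],[0,0,0]],[[0,0,0],[0,0,0]],[[0,0,0],[0,0,0]],[[0,0,0],[0,0,0]]], "claw": 0.25, "force": 15}}

```text
time_s: 11.18
ee_pos: [401.9, -274.5, 21.9]
ee_rot: [-180.0, -0.0, -0.0]
force: [-0.1, -0.1, -0.2]
gripper_width: 36.7
```

Call:
{"fn": "drive_tool", "kwargs": {"motion": [[[0,0,0.02],[0,0,0]],[[0,0,0.035],[0,0,0]],[[0.005,0.003,0.035],[0,0,0]],[[0.015,0.01,0.02],[0,0,0]],[[0.025,0.016,0],[0,0,0]],[[0.025,0.016,0],[0,0,0]],[[0.025,0.016,0],[0,0,0]],[[0.02,0.0145,0],[0,0,0]],[[0.015,0.01,0],[0,0,0]],[[0.005,0.004,0],[0,0,0]]]}}

```text
time_s: 12.02
ee_pos: [538.8, -183.5, 131.6]
ee_rot: [-180.0, -0.0, 0.1]
force: [-0.1, -0.4, -0.5]
gripper_width: 37.0
```

Call:
{"fn": "drive_tool", "kwargs": {"motion": [[[0,0,0],[0,0,0]],[[0,0,-0.02],[0,0,0]],[[0,0,-0.025],[0,0,0]],[[0,0,-0.025],[0,0,0]],[[0,0,-0.015],[0,0,0]],[[0,0,-0.008],[0,0,0]],[[0,0,0],[0,0,0]],[[0,0,0],[0,0,0]],[[0,0,0],[0,0,0]],[[0,0,0],[0,0,0]]]}}

```text
time_s: 12.85
ee_pos: [537.6, -185.5, 40.3]
ee_rot: [179.9, -0.1, -0.0]
force: [0.4, -0.1, 0.3]
gripper_width: 37.2
```

Call:
{"fn": "drive_tool", "kwargs": {"motion": [[[0,0,-0.004],[0,0,0]],[[0,0,-0.003],[0,0,0]],[[0,0,-0.001],[0,0,0]],[[0,0,0],[0,0,0]],[[0,0,0],[0,0,0]],[[0,0,0],[0,0,0]],[[0,0,0],[0,0,0]],[[0,0,0],[0,0,0]],[[0,0,0],[0,0,0]],[[0,0,0],[0,0,0]]]}}

```text
time_s: 13.68
ee_pos: [536.9, -185.0, 31.0]
ee_rot: [180.0, -0.0, 0.0]
force: [0.5, 0.7, -1.4]
gripper_width: 36.7
```

Call:
{"fn": "drive_tool", "kwargs": {"motion": [[[0,0,-0.001],[0,0,0]],[[0,0,0],[0,0,0]],[[0,0,0],[0,0,0]],[[0,0,0],[0,0,0]],[[0,0,0],[0,0,0]],[[0,0,0],[0,0,0]],[[0,0,0],[0,0,0]],[[0,0,0],[0,0,0]],[[0,0,0],[0,0,0]],[[0,0,0],[0,0,0]]]}}

```text
time_s: 14.52
ee_pos: [536.9, -185.0, 30.0]
ee_rot: [180.0, -0.0, -0.0]
force: [0.5, -0.2, -1.2]
gripper_width: 36.7
```

Call:
{"fn": "drive_tool", "kwargs": {"motion": [[[0,0,0],[0,0,0]],[[0,0,0],[0,0,0]],[[0,0,0],[0,0,0]],[[0,0,0],[0,0,0]],[[0,0,0],[0,0,0]],[[0,0,0],[0,0,0]],[[0,0,0],[0,0,0]],[[0,0,0],[0,0,0]],[[0,0,0],[0,0,0]],[[0,0,0],[0,0,0]]], "claw": 0.75}}

```text
time_s: 15.35
ee_pos: [536.8, -185.0, 30.0]
ee_rot: [180.0, -0.0, 0.0]
force: [0.5, -0.5, 0.1]
gripper_width: 68.6
```

Call:
{"fn": "drive_tool", "kwargs": {"motion": [[[0,0,0.01],[0,0,0]],[[0,0,0.02],[0,0,0]],[[0,0,0.035],[0,0,0]],[[0,0,0.04],[0,0,0]],[[0,0,0.04],[0,0,0]],[[-0.03,0.003,0.03],[0,0,0]],[[-0.034,0.003,0],[0,0,0]],[[-0.034,0.003,0],[0,0,0]],[[-0.025,0.002,0],[0,0,0]],[[-0.01,0.001,0],[0,0,0]]], "claw": 1}}

```text
time_s: 16.18
ee_pos: [401.0, -172.3, 205.3]
ee_rot: [180.0, 0.0, -0.0]
force: [-0.9, 0.4, 0.0]
gripper_width: 90.9
```

Call:
{"fn": "drive_tool", "kwargs": {"motion": [[[0,0,0],[0,0,0]],[[0,0,0],[0,0,0]],[[0,0,0],[0,0,0]],[[0,0,0],[0,0,0]],[[0,0,0],[0,0,0]],[[0,0,0],[0,0,0]],[[0,0,0],[0,0,0]],[[0,0,0],[0,0,0]],[[0,0,0],[0,0,0]],[[0,0,0],[0,0,0]]]}}

```text
time_s: 17.02
ee_pos: [404.5, -173.1, 204.3]
ee_rot: [-180.0, -0.0, -0.0]
force: [-0.2, 0.5, 0.7]
gripper_width: 91.7
```

```bash
python3 - <<'E'
from h import *
s=env.state();print(s['time_s'],s['ee_pos'],s['ee_rot'],s['gripper_width'])
a=env.grab_frame("wrist")[:,:,::-1];cv2.imwrite("pics/w4.png",a)
for P in [(404,-173,0),(404,-173,48),(404,-173,76),(537,-185,65)]: print(P,proj('wrist',P))
cv2.imwrite("pics/w4c.png",cv2.resize(a[140:340,240:460],None,fx=3.5,fy=3,interpolation=cv2.INTER_CUBIC))
E
```

```text
17.0167 [ 404.50166125 -173.08503137  204.32054735] [-1.79998712e+02 -9.68571590e-04 -1.87272075e-03] 91.65863379642055
(404, -173, 0) [326.9 207.8]
(404, -173, 48) [326.7 219.5]
(404, -173, 76) [326.6 227.9]
(537, -185, 65) [471.3 237.6]
```

View pics/w4.png

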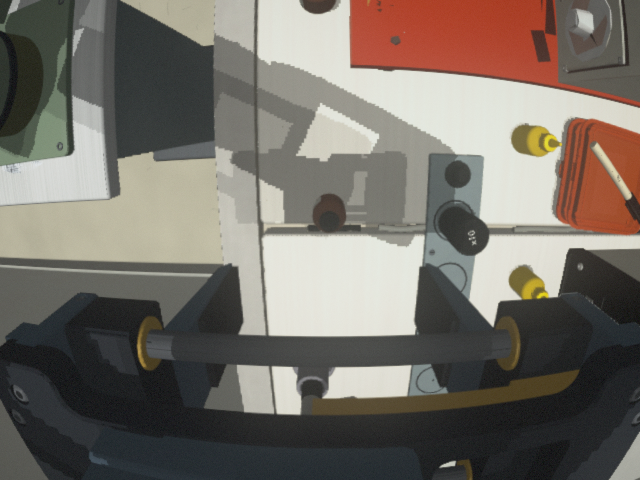

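View pics/w4c.png

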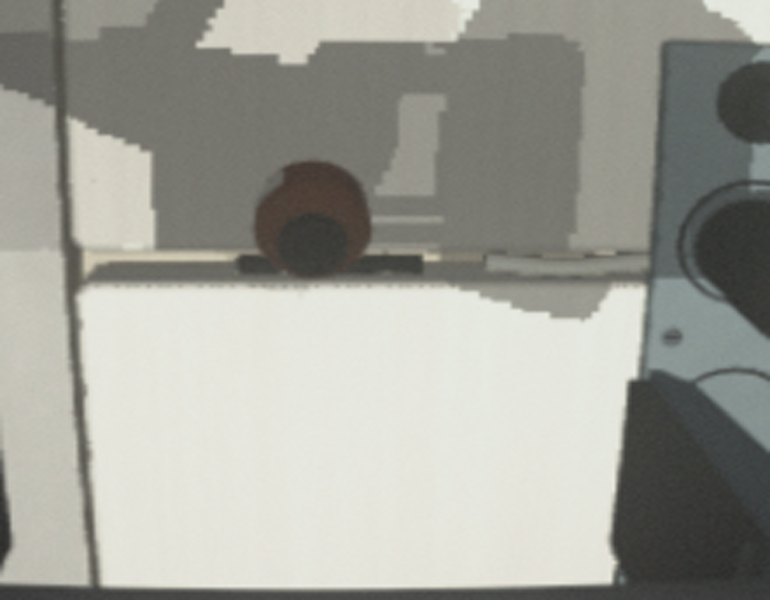

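```bash
python3 - <<'E'
from h import *
print(pt('wrist',329.3,193.3,2),pt('wrist',329.3,193.3,15),pt('wrist',329.3,140+242/3,58),pt('wrist',329.3,140+245/3,62),pt('wrist',458,174,14))
E
```

```text
[ 406.4 -157.4    2. ] [ 406.4 -154.9   15. ] [ 406.3 -171.5   58. ] [ 406.3 -171.3   62. ] [ 537.2 -133.3   14. ]
```

Call:
{"fn": "drive_tool", "kwargs": {"motion": [[[0.001,-0.001,-0.03],[0,0,0]],[[0,0,-0.038],[0,0,0]],[[0,0,-0.038],[0,0,0]],[[0,0,-0.033],[0,0,0]],[[0,0,-0.025],[0,0,0]],[[0,0,-0.018],[0,0,0]],[[0,0,-0.008],[0,0,0]],[[0,0,-0.002],[0,0,0]],[[0,0,0],[0,0,0]],[[0,0,0],[0,0,0]]]}}

```text
time_s: 17.9
ee_pos: [406.4, -174.5, 13.3]
ee_rot: [179.9, -0.1, -0.0]
force: [0.3, 0.3, -0.4]
gripper_width: 91.3
```

Call:
{"fn": "drive_tool", "kwargs": {"motion": [[[0,0,0],[0,0,0]],[[0,0,0],[0,0,0]],[[0,0,0],[0,0,0]],[[0,0,0],[0,0,0]],[[0,0,0],[0,0,0]],[[0,0,0],[0,0,0]],[[0,0,0],[0,0,0]],[[0,0,0],[0,0,0]],[[0,0,0],[0,0,0]],[[0,0,0],[0,0,0]]], "claw": 0.2, "force": 12}}

```text
time_s: 18.73
ee_pos: [405.4, -174.0, 12.3]
ee_rot: [-180.0, 0.0, 0.0]
force: [-0.0, -0.2, 0.7]
gripper_width: 31.5
```

Call:
{"fn": "drive_tool", "kwargs": {"motion": [[[0,0,0.02],[0,0,0]],[[0,0,0.035],[0,0,0]],[[0,0,0.035],[0,0,0]],[[0.01,-0.006,0.03],[0,0,0]],[[0.025,-0.016,0],[0,0,0]],[[0.0275,-0.017,0],[0,0,0]],[[0.027,-0.017,0],[0,0,0]],[[0.022,-0.014,0],[0,0,0]],[[0.015,-0.008,0],[0,0,0]],[[0.005,-0.003,0],[0,0,0]]]}}

```text
time_s: 19.57
ee_pos: [539.1, -256.3, 131.7]
ee_rot: [180.0, -0.1, -0.0]
force: [0.4, 0.7, -0.7]
gripper_width: 32.0
```

Call:
{"fn": "drive_tool", "kwargs": {"motion": [[[0,0,0],[0,0,0]],[[0,0,-0.02],[0,0,0]],[[0,0,-0.03],[0,0,0]],[[0,0,-0.025],[0,0,0]],[[0,0,-0.015],[0,0,0]],[[0,0,-0.01],[0,0,0]],[[0,0,-0.003],[0,0,0]],[[0,0,0],[0,0,0]],[[0,0,0],[0,0,0]],[[0,0,0],[0,0,0]]]}}

```text
time_s: 20.4
ee_pos: [537.7, -255.4, 30.7]
ee_rot: [179.9, -0.1, 0.0]
force: [0.3, -0.2, -1.5]
gripper_width: 31.8
```

```bash
python3 - <<'E'
from h import *
s=env.state();print(s['time_s'],s['ee_pos'],s['ee_rot'],s['gripper_width'])
a=env.grab_frame("wrist")[:,:,::-1];cv2.imwrite("pics/w5.png",a)
E
```

```text
20.4 [ 537.65544329 -255.40035158   30.72395998] [ 1.79938497e+02 -1.30253574e-01  3.36847354e-04] 31.815330651507114
```

View pics/w5.png

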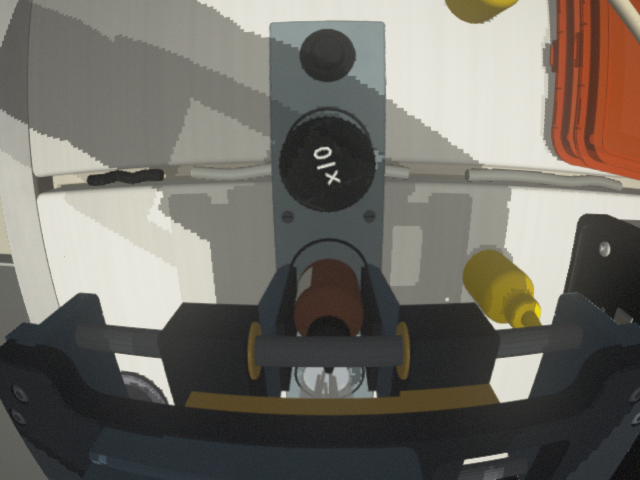

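Call:
{"fn": "drive_tool", "kwargs": {"motion": [[[0,0,-0.004],[0,0,0]],[[0,0,-0.003],[0,0,0]],[[0,0,-0.002],[0,0,0]],[[0,0,0],[0,0,0]],[[0,0,0],[0,0,0]],[[0,0,0],[0,0,0]],[[0,0,0],[0,0,0]],[[0,0,0],[0,0,0]],[[0,0,0],[0,0,0]],[[0,0,0],[0,0,0]]]}}

```text
time_s: 21.28
ee_pos: [536.9, -255.0, 20.3]
ee_rot: [-180.0, 0.0, -0.0]
force: [-0.4, 0.8, -0.3]
gripper_width: 31.5
```

Call:
{"fn": "drive_tool", "kwargs": {"motion": [[[0,0,0],[0,0,0]],[[0,0,0],[0,0,0]],[[0,0,0],[0,0,0]],[[0,0,0],[0,0,0]],[[0,0,0],[0,0,0]],[[0,0,0],[0,0,0]],[[0,0,0],[0,0,0]],[[0,0,0],[0,0,0]],[[0,0,0],[0,0,0]],[[0,0,0],[0,0,0]]], "claw": 0.75}}

```text
time_s: 22.12
ee_pos: [536.9, -255.0, 20.4]
ee_rot: [-180.0, -0.0, -0.0]
force: [0.5, 0.6, -0.1]
gripper_width: 68.6
```

Call:
{"fn": "drive_tool", "kwargs": {"motion": [[[0,0,0.01],[0,0,0]],[[0,0,0.025],[0,0,0]],[[0,0,0.04],[0,0,0]],[[0,0,0.04],[0,0,0]],[[0,0,0.04],[0,0,0]],[[-0.02,-0.014,0.04],[0,0,0]],[[-0.034,-0.024,0],[0,0,0]],[[-0.034,-0.024,0],[0,0,0]],[[-0.034,-0.024,0],[0,0,0]],[[-0.029,-0.02,0],[0,0,0]]], "claw": 1}}

```text
time_s: 22.95
ee_pos: [386.1, -360.4, 212.1]
ee_rot: [179.9, -0.0, 0.0]
force: [0.1, 0.4, -0.2]
gripper_width: 91.5
```

Call:
{"fn": "drive_tool", "kwargs": {"motion": [[[0,-0.005,0],[0,0,0]],[[0,0,0],[0,0,0]],[[0,0,0],[0,0,0]],[[0,0,0],[0,0,0]],[[0,0,0],[0,0,0]],[[0,0,0],[0,0,0]],[[0,0,0],[0,0,0]],[[0,0,0],[0,0,0]],[[0,0,0],[0,0,0]],[[0,0,0],[0,0,0]]]}}

```text
time_s: 23.78
ee_pos: [388.3, -364.4, 210.9]
ee_rot: [-180.0, -0.0, 0.0]
force: [-0.4, -0.0, -0.4]
gripper_width: 91.3
```

```bash
python3 - <<'E'
from h import *
s=env.state();print(s['time_s'],s['ee_pos'],s['ee_rot'],s['gripper_width'])
a=env.grab_frame("wrist")[:,:,::-1];cv2.imwrite("pics/w6.png",a)
for P in [(386,-366,6),(386,-366,50),(386,-366,115)]: print(P,proj('wrist',P))
cv2.imwrite("pics/w6c.png",cv2.resize(a[140:340,240:460],None,fx=3.5,fy=3,interpolation=cv2.INTER_CUBIC))
E
```

```text
23.7833 [ 388.32088795 -364.36482372  210.90078545] [-1.79995927e+02 -2.88657004e-03  1.94921955e-02] 91.31007082104367
(386, -366, 6) [325.2 209.2]
(386, -366, 50) [324.8 220. ]
(386, -366, 115) [324.1 241.8]
```

View pics/w6.png

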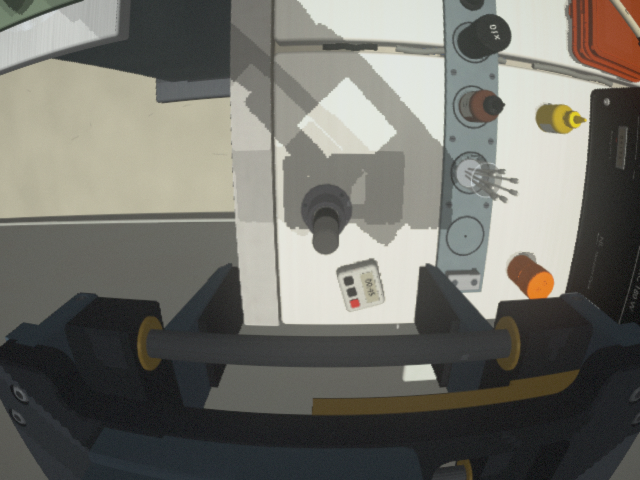

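View pics/w6c.png

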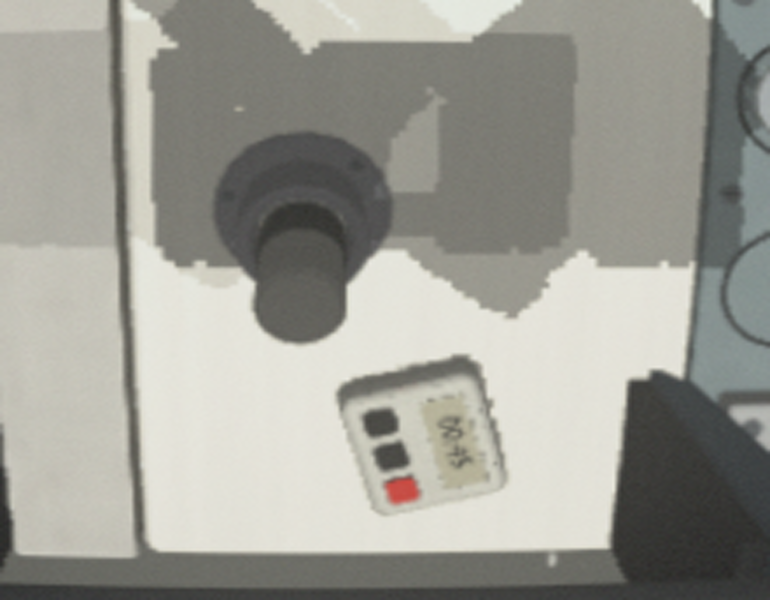

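Call:
{"fn": "drive_tool", "kwargs": {"motion": [[[-0.0018,-0.002,-0.02],[0,0,0]],[[0,0,-0.025],[0,0,0]],[[0,0,-0.025],[0,0,0]],[[0,0,-0.025],[0,0,0]],[[0,0,-0.02],[0,0,0]],[[0,0,-0.012],[0,0,0]],[[0,0,-0.006],[0,0,0]],[[0,0,-0.002],[0,0,0]],[[0,0,0],[0,0,0]],[[0,0,0],[0,0,0]]]}}

```text
time_s: 24.67
ee_pos: [386.9, -367.0, 76.8]
ee_rot: [179.9, -0.1, 0.0]
force: [-0.4, -0.2, 0.2]
gripper_width: 90.9
```

Call:
{"fn": "drive_tool", "kwargs": {"motion": [[[0,0,0],[0,0,0]],[[0,0,0],[0,0,0]],[[0,0,0],[0,0,0]],[[0,0,0],[0,0,0]],[[0,0,0],[0,0,0]],[[0,0,0],[0,0,0]],[[0,0,0],[0,0,0]],[[0,0,0],[0,0,0]],[[0,0,0],[0,0,0]],[[0,0,0],[0,0,0]]], "claw": 0.12, "force": 15}}

```text
time_s: 25.5
ee_pos: [386.4, -366.5, 75.9]
ee_rot: [-180.0, -0.0, -0.0]
force: [0.0, 0.2, 1.0]
gripper_width: 27.0
```

Call:
{"fn": "drive_tool", "kwargs": {"motion": [[[0,0,0],[0,0,0]],[[0,0,0],[0,0,0]],[[0,0,0],[0,0,0]],[[0,0,0],[0,0,0]],[[0,0,0],[0,0,0]],[[0,0,0],[0,0,0]],[[0,0,0],[0,0,0]],[[0,0,0],[0,0,0]],[[0,0,0],[0,0,0]],[[0,0,0],[0,0,0]]]}}

```text
time_s: 26.33
ee_pos: [386.4, -366.5, 75.9]
ee_rot: [180.0, -0.0, 0.0]
force: [0.3, 0.5, -0.2]
gripper_width: 21.1
```

Gripped, with almost no side force. Now straight up.

Call:
{"fn": "drive_tool", "kwargs": {"motion": [[[0,0,0.004],[0,0,0]],[[0,0,0.008],[0,0,0]],[[0,0,0.01],[0,0,0]],[[0,0,0.01],[0,0,0]],[[0,0,0.01],[0,0,0]],[[0,0,0.01],[0,0,0]],[[0,0,0.012],[0,0,0]],[[0,0,0.012],[0,0,0]],[[0,0,0.012],[0,0,0]],[[0,0,0.012],[0,0,0]]]}}

```text
time_s: 27.17
ee_pos: [386.4, -366.6, 177.5]
ee_rot: [180.0, -0.0, -0.0]
force: [0.2, 0.5, 0.2]
gripper_width: 21.3
```

```bash
python3 - <<'E'
from h import *
s=env.state();print(s['time_s'],s['ee_pos'],s['force'])
a=env.grab_frame("wrist")[:,:,::-1];cv2.imwrite("pics/w7.png",a)
a=env.grab_frame("scene")[:,:,::-1];cv2.imwrite("pics/s7.png",cv2.resize(a[140:340,255:465],None,fx=3,fy=3,interpolation=cv2.INTER_CUBIC))
E
```

```text
27.1667 [ 386.37313614 -366.55575748  177.51130851] [0.24009285 0.46275955 0.16979142]
```

View pics/w7.png

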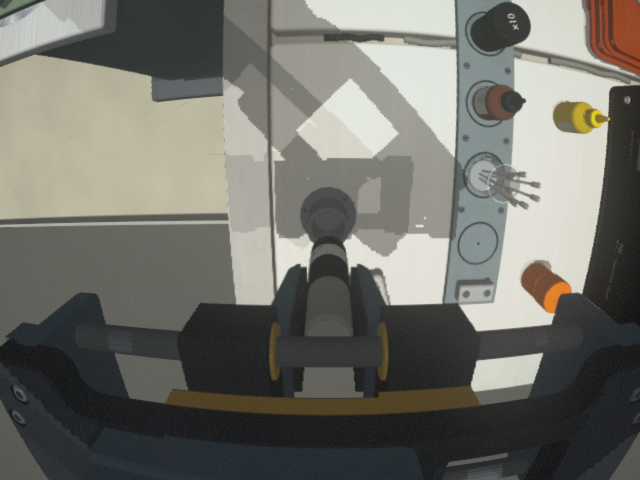

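View pics/s7.png

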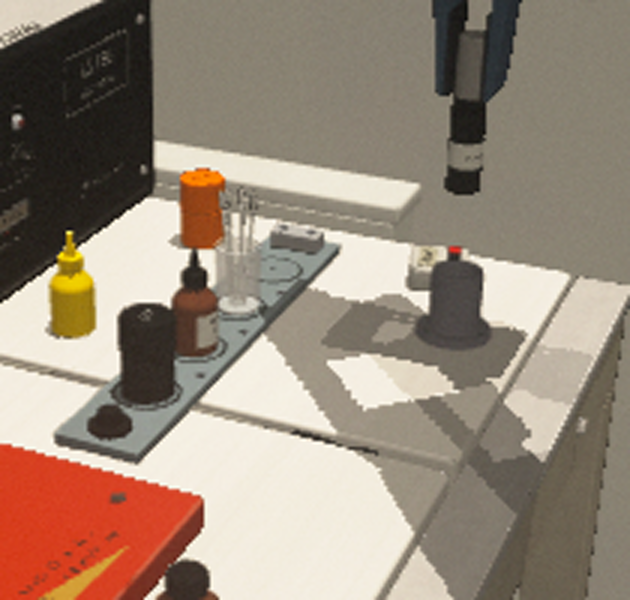

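Call:
{"fn": "drive_tool", "kwargs": {"motion": [[[0.01,-0.006,0.01],[0,0,0]],[[0.02,-0.008,0],[0,0,0]],[[0.025,-0.008,0],[0,0,0]],[[0.025,-0.007,0],[0,0,0]],[[0.025,0,0],[0,0,0]],[[0.02,0,0],[0,0,0]],[[0.015,0,0],[0,0,0]],[[0.008,0,0],[0,0,0]],[[0.003,0,0],[0,0,0]],[[0,0,0],[0,0,0]]]}}

```text
time_s: 28.1
ee_pos: [537.3, -395.3, 185.4]
ee_rot: [-180.0, 0.1, 0.0]
force: [0.4, -0.8, -1.0]
gripper_width: 21.3
```

Call:
{"fn": "drive_tool", "kwargs": {"motion": [[[0,0,-0.01],[0,0,0]],[[0,0,-0.02],[0,0,0]],[[0,0,-0.02],[0,0,0]],[[0,0,-0.02],[0,0,0]],[[0,0,-0.015],[0,0,0]],[[0,0,-0.008],[0,0,0]],[[0,0,-0.004],[0,0,0]],[[0,0,0],[0,0,0]],[[0,0,0],[0,0,0]],[[0,0,0],[0,0,0]]]}}

```text
time_s: 28.93
ee_pos: [537.8, -396.1, 90.2]
ee_rot: [179.9, -0.1, -0.0]
force: [0.7, -0.6, -0.5]
gripper_width: 21.4
```

```bash
python3 - <<'E'
from h import *
s=env.state();print(s['time_s'],s['ee_pos'],s['force'])
a=env.grab_frame("wrist")[:,:,::-1];cv2.imwrite("pics/w8.png",a)
a=env.grab_frame("scene")[:,:,::-1];cv2.imwrite("pics/s8.png",cv2.resize(a[140:340,255:465],None,fx=3,fy=3,interpolation=cv2.INTER_CUBIC))
E
```

```text
28.9333 [ 537.84820626 -396.05222101   90.19283619] [ 0.65543381 -0.60871767 -0.48649948]
```

View pics/w8.png

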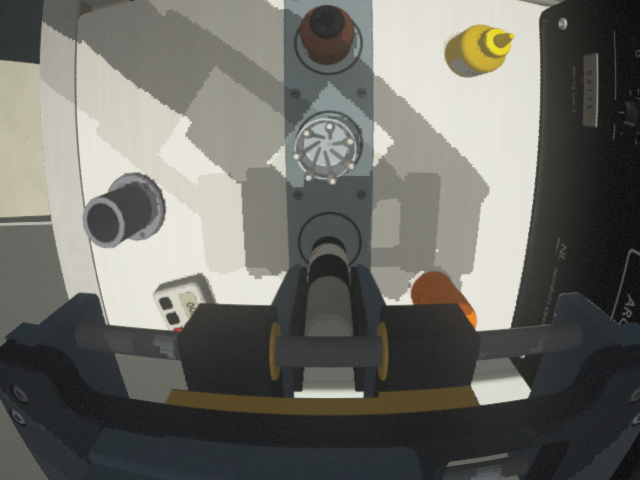

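View pics/s8.png

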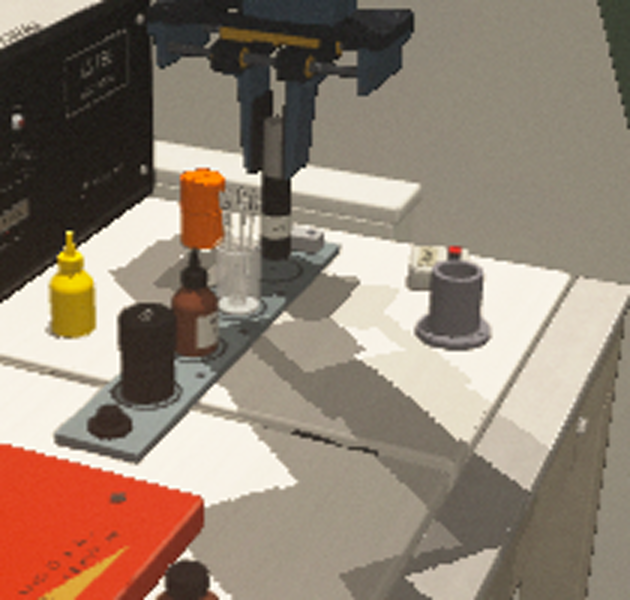

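Call:
{"fn": "drive_tool", "kwargs": {"motion": [[[0,0,-0.004],[0,0,0]],[[0,0,-0.004],[0,0,0]],[[0,0,-0.002],[0,0,0]],[[0,0,-0.001],[0,0,0]],[[0,0,0],[0,0,0]],[[0,0,0],[0,0,0]],[[0,0,0],[0,0,0]],[[0,0,0],[0,0,0]],[[0,0,0],[0,0,0]],[[0,0,0],[0,0,0]]]}}

```text
time_s: 29.87
ee_pos: [537.3, -395.5, 77.9]
ee_rot: [-180.0, 0.0, -0.0]
force: [-0.3, 0.5, 0.7]
gripper_width: 21.4
```

Call:
{"fn": "drive_tool", "kwargs": {"motion": [[[0,0,-0.0003],[0,0,0]],[[0,0,0],[0,0,0]],[[0,0,0],[0,0,0]],[[0,0,0],[0,0,0]],[[0,0,0],[0,0,0]],[[0,0,0],[0,0,0]],[[0,0,0],[0,0,0]],[[0,0,0],[0,0,0]],[[0,0,0],[0,0,0]],[[0,0,0],[0,0,0]]], "claw": 0.75}}

```text
time_s: 30.7
ee_pos: [537.4, -395.5, 77.6]
ee_rot: [-180.0, -0.0, -0.0]
force: [-0.7, 1.1, -0.4]
gripper_width: 68.6
```

Call:
{"fn": "drive_tool", "kwargs": {"motion": [[[0,0,0.01],[0,0,0]],[[0,0,0.02],[0,0,0]],[[0,0,0.025],[0,0,0]],[[0,0,0.035],[0,0,0]],[[0,0,0.035],[0,0,0]],[[-0.02,0,0.02],[0,0,0]],[[-0.035,0,0],[0,0,0]],[[-0.035,0,0],[0,0,0]],[[-0.03,0,0],[0,0,0]],[[-0.03,0,0],[0,0,0]]]}}

```text
time_s: 31.53
ee_pos: [385.9, -395.3, 223.7]
ee_rot: [179.9, -0.1, 0.0]
force: [-0.5, -1.4, 1.1]
gripper_width: 68.9
```

Call:
{"fn": "drive_tool", "kwargs": {"motion": [[[-0.02,0.04,0],[0,0,0]],[[0,0.04,0],[0,0,0]],[[0,0.04,0],[0,0,0]],[[0,0.04,0],[0,0,0]],[[0,0.04,0],[0,0,0]],[[0,0.04,0],[0,0,0]],[[0,0.04,0],[0,0,0]],[[0,0.03,0],[0,0,0]],[[0,0,0],[0,0,0]],[[0,0,0],[0,0,0]]]}}

```text
time_s: 32.37
ee_pos: [368.9, -87.3, 223.5]
ee_rot: [179.9, -0.1, 0.2]
force: [-0.7, 0.3, -0.3]
gripper_width: 68.5
```

```bash
python3 - <<'E'
from h import *
s=env.state();print(s['time_s'],s['ee_pos'],s['force'])
a=env.grab_frame("top")[:,:,::-1];cv2.imwrite("pics/t9f.png",a);cv2.imwrite("pics/t9.png",cv2.resize(a[205:345,220:500],None,fx=2.8,fy=2.8,interpolation=cv2.INTER_CUBIC))
a=env.grab_frame("scene")[:,:,::-1];cv2.imwrite("pics/s9.png",cv2.resize(a[140:380,255:465],None,fx=3,fy=2.5,interpolation=cv2.INTER_CUBIC))
for n,P in dict(can=(537,-185,65),drop=(537,-255.2,84),pot=(537,-325.5,58),tube=(537,-395.8,117)).items():
  q=proj('top',P);q2=proj('scene',P);print(n,(q-[220,205])*2.8,(q2-[255,140])*[3,2.5])
E
```

```text
32.3667 [368.86105433 -87.33588994 223.53449742] [-0.6760163   0.28043378 -0.33169449]
can [251.16  54.88] [144.6  260.25]
drop [372.96  47.6 ] [192.9 204. ]
pot [490.84  57.96] [236.1  201.75]
tube [634.48  33.88] [276.3  111.75]
```

View pics/t9.png

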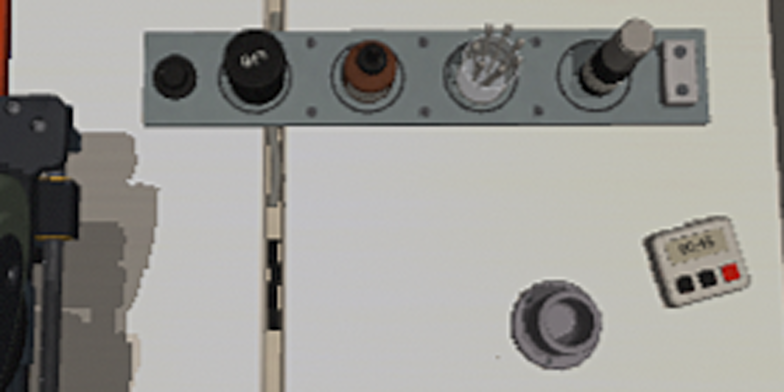

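View pics/s9.png

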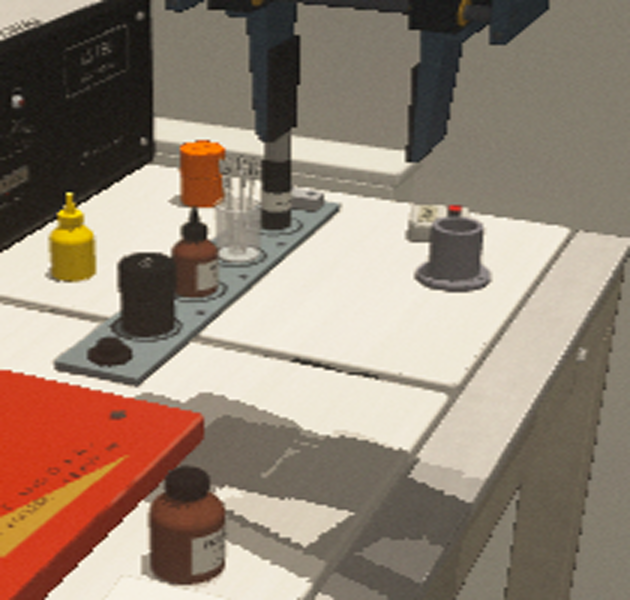

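Call:
{"fn": "drive_tool", "kwargs": {"motion": [[[0,0,0],[0,0,0]],[[0,0,0],[0,0,0]],[[0,0,0],[0,0,0]],[[0,0,0],[0,0,0]],[[0,0,0],[0,0,0]],[[0,0,0],[0,0,0]],[[0,0,0],[0,0,0]],[[0,0,0],[0,0,0]],[[0,0,0],[0,0,0]],[[0,0,0],[0,0,0]]]}}

```text
time_s: 33.3
ee_pos: [368.7, -88.2, 222.6]
ee_rot: [180.0, -0.0, 0.0]
force: [-0.8, 0.5, -0.2]
gripper_width: 68.3
```

```bash
python3 -c "
from workcell import env
print(env.job_done())"
```

```text
the job is handed in; nothing more can be done
None
```

All four things now stand on the ring marks. From the stopper to the steel block they are the objective canister, dropper bottle, swab pot and slide tube, and the slide tube came straight up out of its sleeve. I handed the job in at about 33 s; no verdict is reported.

**Last pictures (top and scene):** all four are upright inside their rings and released, and the gripper is clear of everything. In the top picture, the tops of the canister and the tube lie within about 2 mm of where they should be. I checked the other two only by eye. The timer and primer bottle look unmoved; I did not measure them again.

**Disagreements:** the wrist camera read positions about 1.5–2 mm further in x and y than the top camera did. The scene camera put the slide tube about 10 mm off in y from the top camera. I trusted the top camera, corrected lightly with the wrist views, and the grasps came out with almost no side force.

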